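# Feed a cake plinth along the display rail and lock it

### The arm

A 6-joint arm with a two-finger parallel gripper is mounted at the origin on the work surface. World frame = base frame: x ahead of the robot, y to its left, z up, the work surface at z = 0. Lengths are in m, angles in rad, forces in N, time in s.
With the tool pointing down it reaches from about 0.25 to 0.85 m from the base axis. Payload 12.5 kg.
Tool frame: the origin (TCP) lies between the finger pads; the fingertips stand bot.tips_ahead ahead of it and the grasp point (between the pads) lies 6 mm ahead of it (bot.tips_ahead is the distance from the TCP to the fingertips, in m); z points along the fingers, y is the line along which they close (so a half turn about z gives the same grasp; the last joint's range is limited). The gripper opens to 93 mm and grips with 3 to 60 N. Pads are 15 mm wide; open, the fingers measure 128 mm over their backs; the gripper's body (75 mm by 188 mm) begins 65 mm behind the grasp point.
Start: joints at [1.122, 0.351, 1.652, -0, 1.139, -0.085], TCP at [0.196, 0.514, 0.244] pointing down, gripper open.
Joint ranges: [-2.75, 2.75], [-0.79, 2.1], [0.01, 2.65], [-1.57, 4.71], [0.07, 3.14], [-2.87, 2.87]. Speed limits (rad/s): [2.22, 2.22, 2.79, 3.14, 3.14, 3.14].

### API

Orientations are given as a 3x3 rotation matrix whose columns are the frame's x, y, z axes.
In Python, from station import bot gives the robot as it stands.
- The arm moves only by the shell command python3 jog.py 'ROWS' [OPENING] [FORCE]. ROWS is a JSON list of rows, 1 to 10 of them, each of 4 numbers: dx, dy, dz in m, then a turn about the tool's z in rad; each row shifts and turns the commanded pose from where the row before left it, along the tool's axes as they then stand; what a row does not reach is not made up. A row lasts 1/10 s, in which the tool goes at most 0.05 m and 0.15 rad, less where a joint would pass 70% of its speed; a pose out of reach is approached as far as the arm can. OPENING is the finger opening in m, set as the command begins (- or left out keeps the last). The fingers move at their own pace and stop on an object; FORCE is the grip in N (left out, the last holds). Time passes only in rows, so rows that do not move let the fingers close. It prints the time, the measured TCP pose, the force, the opening and the grip force at its end.
- bot.read_state(): the state, without advancing time (a new reading comes with each control period).
- bot.grab_frame(name): name is "side" or "top" or "wrist"; returns a dict with "img" (400x640x3 uint8, red, green, blue), "fov_y" (degrees; the focal length in pixels is half the picture's height over the tangent of half this angle, whatever the lens; pixels are square), "cx", "cy" (the principal point, pixels), "rvec" (rotation vector, rad) and "tvec" (3), from world to camera coordinates, as OpenCV has them; the wrist camera has in their place "mount" (4x4, takes a point from camera to tool coordinates, whose origin is the TCP and whose axes are the flange's). Camera axes: x right, y down, z forward; pixel columns grow to the right and rows downward; lengths in m; the calibration is good to about 2 mm. The wrist camera is an equidistant fisheye: a pixel r from the principal point sees the ray r / f radians off the axis. A picture is of the moment at which its call begins: read the wrist's pose just before it. There is no depth.
- bot.job_done(): hands the job in; it is judged then, once.
The state is a dict: "clock": time; "joint_pos": joint angles; "qvel": joint speeds; "joint_torque": joint torques, N m; "position": TCP position; "tcp_rot": TCP orientation; "contact_force": force on the tool from outside, world axes, zero at the start; "moment": the same for the moment, N m; "grip_width": finger opening in m; "grip_force": force on a finger pad.
Only numpy, scipy, OpenCV 4.12 (cv2) and the standard library are available. Lean on these libraries where they do the work, as an engineer would, in place of code of your own. Each camera call takes 0.05 s, during which the arm holds its last target. There are 200 camera calls.

### The job

Using the push block held in the gripper, and without touching the cake plinth with the robot itself, press the plinth gently against the fence plate of the long steel rail, then feed it along the fence, always lightly pressed flat against it, until it meets the sprung rubber buffer of the dock at the rail's end. Then set the push block back down upright on its black mat, and swing the dock's cam lever its full quarter turn so that its hook catches the plinth's pin and draws the plinth tight against the dock. Leave the cup, jar and price-card holder where they are.

Things in the scene. Friction and masses are not known exactly. Their poses are not given: they have to be found in the camera images.
- rail: Fixed rail: steel bar with grille slots, 530 long, 40 high; screwed before it, a steel fence plate, 12 thick, 38 high (x=-270 to 230). x = feed direction. y points from plate to robot. The plate's guiding face is set parallel to x anywhere from y=-6 to 6 (not reported: feel for it), origin at its middle setting, on the counter. From x=-100 to 40 press the plinth flat on it with 2 to 25 N.
- dock_face (a point): Centre of the face of the dock that receives the plinth at rail x=120, y=45, axes as the rail's. Fully home the plinth's origin is at rail x=55. Dock: fixed white block 110 long, 90 wide, 47 high. A black rubber buffer (40 wide, z 11 to 33) stands 8 mm out of this face; it yields from about 5 N, is flush at 10 N, and springs the plinth back out when let go.
- plinth: Loose white box with steel top, 130 (x) x 90 (y) x 45, 0.45 to 0.81 kg; origin centre of underside. Fixed on it: plate and cake (to 104 high, within 34 of x=-30, y=0), upright smooth steel roller pin (12 diameter, 20 high) at x=35, y=0. Its +x (pin) end faces the dock. Starts at rail x -190 to -130, y 64 to 70, up to 0.12 rad askew.
- pusher: Push block (push stick), 0.22 kg. Origin on underside below the grip. White foot x -35..35, y -30..30, 35 high; from its front face (x=35) a lip 12 thick (y 18..30), 35 high runs on to x=115. Front face and lip's inner side (y=18) form a notch for the plinth's trailing corner away from the rail; used with its x along rail x. Wooden grip 50 (x) x 24 (y, grasp across), z 35 to 100.
- mat: Fixed black rubber mat, home of the push block, 190 (own x) x 110 x 3 thick; origin at the centre of its underside.
- mat_spot (a point): Point on the mat's upper face (z=3), 30 mm behind its centre along its own x: the push block's origin starts near here, its x about along the mat's, and belongs back within 50 mm of it.
- cam (a joint): Cam lever angle, rad: 0 open (starts at 0 to 0.15), 1.57 = closed stop. Grows anticlockwise seen from above, about cam_pivot; stays where left (friction 0.1 N m; drawing the plinth in takes up to 0.4 N m more). Its spiral hook (z 50 to 62) sweeps behind the plinth's pin and draws it up to 10 mm to the dock.
- cam_pivot (a point): Cam pivot axis (vertical) on the dock, at rail x=145, y=45; the point is 60 above the counter.
- cam_knob (a point): Middle of the black upright round knob at the end of the cam lever: 20 diameter, from z=72 to z=114, point at z=95; 80 from the pivot. At cam=0 the lever points 10 degrees clockwise (seen from above) of the rail's x axis.
- cup: Bystander: white cup, 68 diameter, 65 high, origin under its centre. Leave it.
- jar: Bystander: amber jar, 70 diameter, 100 high, origin under its centre. Leave it.
- card: Bystander: blank price card in a dark wooden foot 35 x 90, 66 high, origin under its foot. Leave it.

How it is judged:
By the outcome, as a careful person would: the job done as asked, in the order asked, and still so for the second after the job is handed in, with the robot touching nothing.
It also fails if it takes over 72 s, if anything falls off the work surface, if the arm or the gripper's body presses on something with over 40 N, if the wrist force passes 120 N, or if a joint passes its speed limit or range.

## Working session

There is one attempt and no reset: what is moved stays moved. The work goes in short steps, Python scripts to look and compute and a shell command to move; the robot and the scene stay as the last step left them, time stands still between calls to the robot, and variables do not carry over. Pictures are saved under pics/ and viewed, at most 10 in all, crops included, and the job is handed in when it is done.

```bash
ls; mkdir -p pics; python3 - <<'E'
from station import bot
import cv2
s=bot.read_state(); print({k:s[k] for k in('clock','position','tcp_rot','contact_force','grip_width')},bot.tips_ahead)
for n in('side','top'):
    f=bot.grab_frame(n); print(n,f['fov_y'],f['cx'],f['cy'],f['rvec'],f['tvec']); cv2.imwrite(f'pics/{n}0.png',f['img'][:,:,::-1])
E
```

```text
jog.py
pics
station.py
{'clock': 0.0, 'position': array([0.19553579, 0.5137375 , 0.24310866]), 'tcp_rot': array([[-9.34559606e-01,  3.55806248e-01, -5.06146151e-04],
       [ 3.55806594e-01,  9.34559027e-01, -1.04587327e-03],
       [ 1.00895211e-04, -1.15752105e-03, -9.99999325e-01]]), 'contact_force': array([-0.18722039, -0.20675052, -0.25816334]), 'grip_width': 0.09278385091795982} 0.025
side 47.95299430119368 315.3067616547329 202.89977524703352 [ 2.1195857  -0.88648454  0.42009259] [-0.36653202  0.24436103  0.82795783]
top 52.53953622934565 322.2131604211666 200.09394513470613 [ 2.10199948 -2.12804608  0.20858103] [-0.05143102  0.47958369  1.14770848]
```

View pics/top0.png

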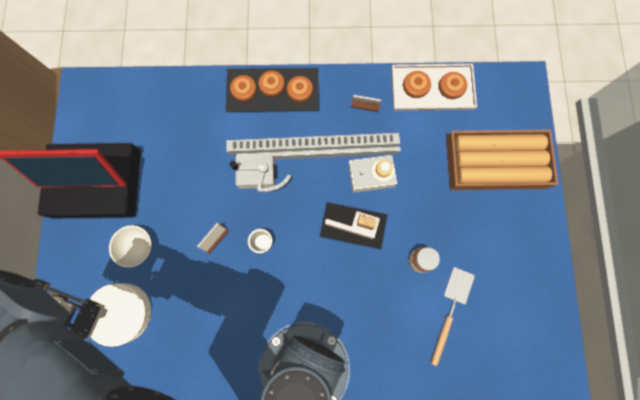

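View pics/side0.png

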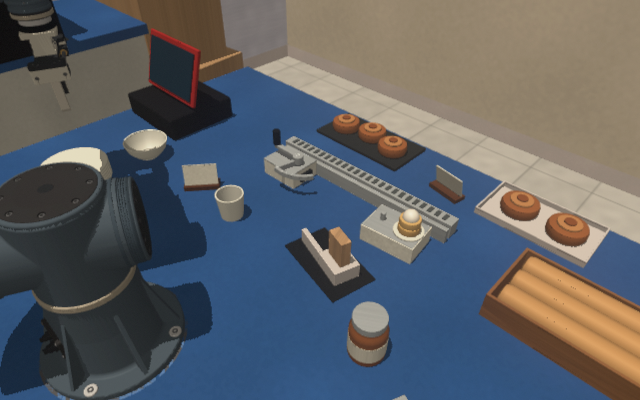

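The top view shows the rail at (227–400, 145), with the dock at (255,170) and its knob at (235,165). The plinth is at (373,172), the push block on its mat at (355,225), the cup at (260,240), the jar at (425,258) and the card at (212,237). The side view agrees. I'll measure the edges in enlarged crops.

```bash
cat > h.py <<'E'
import numpy as np, cv2
from station import bot
def cam(f):
    F=200/np.tan(np.radians(f['fov_y']/2)); K=np.array([[F,0,f['cx']],[0,F,f['cy']],[0,0,1.]])
    R,_=cv2.Rodrigues(np.array(f['rvec'],float)); return K,R,np.array(f['tvec'],float)
def cast(f,uv,z):
    K,R,t=cam(f); uv=np.atleast_2d(uv).astype(float)
    d=np.c_[uv,np.ones(len(uv))]@np.linalg.inv(K).T@R; c=-R.T@t
    return c+d*((np.asarray(z)-c[2])/d[:,2])[:,None]
def proj(f,P):
    K,R,t=cam(f); q=(np.atleast_2d(P)@R.T+t)@K.T; return q[:,:2]/q[:,2:]
def castw(f,s,uv,z):   # wrist fisheye, s = state read just before
    F=200/np.tan(np.radians(f['fov_y']/2)); d=np.atleast_2d(uv).astype(float)-[f['cx'],f['cy']]
    r=np.linalg.norm(d,axis=1); th=r/F; d=np.c_[d/r[:,None]*np.sin(th)[:,None],np.cos(th)]
    M=np.array(f['mount']); R=np.array(s['tcp_rot']); c=s['position']+R@M[:3,3]; d=d@(R@M[:3,:3]).T
    return c+d*((np.asarray(z)-c[2])/d[:,2])[:,None]
E
python3 - <<'E'
from h import *
f=bot.grab_frame('top'); g=bot.grab_frame('side')
import pickle; pickle.dump((f,g),open('f0.pkl','wb'))
a=cv2.resize(f['img'][125:265,215:415,::-1],None,fx=4,fy=4,interpolation=cv2.INTER_CUBIC); cv2.imwrite('pics/t1.png',a)
b=cv2.resize(g['img'][120:300,255:465,::-1],None,fx=3.3,fy=3.3,interpolation=cv2.INTER_CUBIC); cv2.imwrite('pics/s1.png',b)
E
```

```text
(no output)
```

View pics/t1.png

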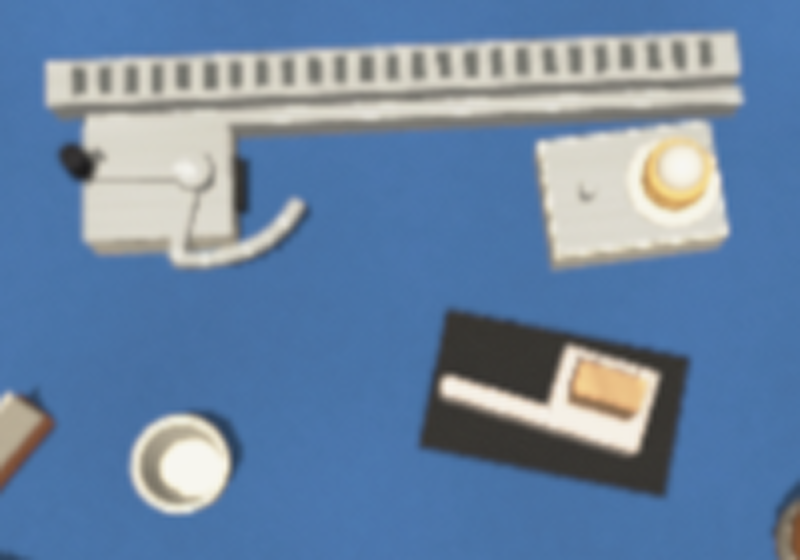

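View pics/s1.png

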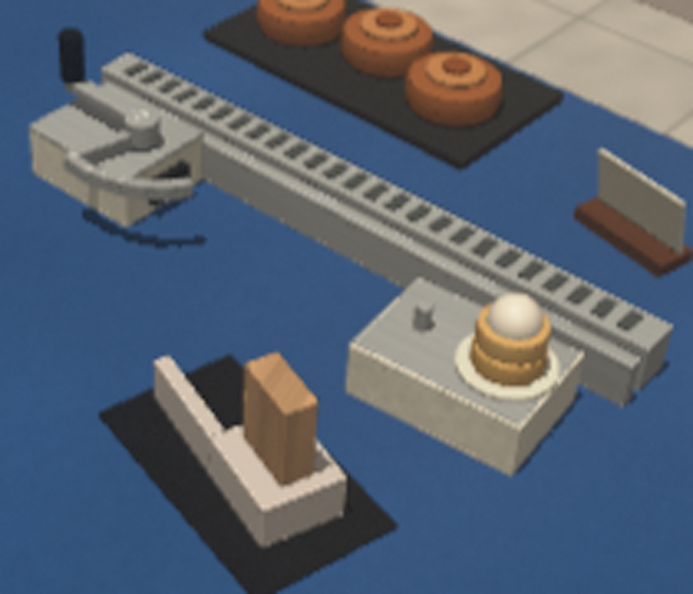

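The crops are clear: rail bar, dock with buffer, open hook, plinth with pin to the left, push block with its lip pointing toward +feed and on the robot side. Next I turn the picked corners into positions in both views.

```bash
python3 - <<'E'
from h import *
import pickle; f,g=pickle.load(open('f0.pkl','rb'))
T=lambda p,z:cast(f,(np.array(p,float)+.5)/4-.5+[215,125],z)
S=lambda p,z:cast(g,(np.array(p,float)+.5)/3.3-.5+[255,120],z)
np.set_printoptions(precision=4,suppress=True)
def show(n,P):
    P=P[:,:2]; d=np.roll(P,-1,0)-P; print(n,P.tolist() and P.round(4).tolist(),'c',P.mean(0),'L',np.hypot(*d.T),'ang',np.degrees(np.arctan2(d[:,1],d[:,0])))
show('rail T',T([(47,62),(738,33),(741,78),(48,105)],.04))
show('rail S',S([(126,54),(672,325),(640,358),(102,70)],.04))
show('dock T',T([(84,118),(232,113),(235,236),(86,243)],.047))
show('plin T',T([(537,142),(710,122),(728,235),(553,257)],.045))
show('plin S',S([(416,278),(348,348),(513,442),(583,353)],.045))
show('mat T',T([(447,309),(690,357),(665,496),(420,446)],.003))
show('mat S',S([(101,415),(233,355),(397,523)],.003))
show('grip T',T([(578,358),(648,366),(641,410),(571,395)],.1))
show('grip S',S([(244,364),(273,352),(317,398),(287,412)],.1))
show('foot T lipends, back corners',T([(442,378),(567,344),(660,372),(638,455),(440,397)],.035))
show('foot S',S([(154,362),(172,355),(345,480),(262,515)],.035))
print('knob',T([(70,153)],.114),S([(70,35)],.114),'cap',T([(197,165)],.07))
print('pin',T([(585,185)],.065),S([(423,305)],.065),'cup',T([(182,462)],.065))
E
```

```text
rail T [[0.6718, 0.2342], [0.6881, -0.296], [0.6518, -0.2965], [0.6373, 0.2322]] c [ 0.6623 -0.0315] L [0.5305 0.0363 0.5289 0.0346] ang [ -88.2388 -179.2209   91.5739    3.27  ]
rail S [[0.6661, 0.2322], [0.6862, -0.2943], [0.6416, -0.2966], [0.6336, 0.2277]] c [ 0.6569 -0.0328] L [0.5269 0.0447 0.5244 0.0328] ang [ -87.813  -177.0444   90.8717    7.9032]
dock T [[0.6243, 0.2029], [0.6268, 0.091], [0.531, 0.0876], [0.5271, 0.1984]] c [0.5773 0.145 ] L [0.112  0.0958 0.111  0.0973] ang [ -88.7381 -177.9544   92.028     2.6234]
plin T [[0.6015, -0.1392], [0.6155, -0.2703], [0.5275, -0.2797], [0.5124, -0.1489]] c [ 0.5642 -0.2095] L [0.1319 0.0885 0.1317 0.0897] ang [ -83.901  -173.9341   96.6014    6.1925]
plin S [[0.5972, -0.141], [0.507, -0.1542], [0.5129, -0.2839], [0.6137, -0.2691]] c [ 0.5577 -0.2121] L [0.0912 0.1298 0.1019 0.1292] ang [-171.6602  -87.3983    8.3583   97.3386]
mat T [[0.4823, -0.0699], [0.4427, -0.2541], [0.3378, -0.2308], [0.3775, -0.0481]] c [ 0.4101 -0.1508] L [0.1884 0.1075 0.187  0.107 ] ang [-102.1168  167.5056   77.7365  -11.7376]
mat S [[0.375, -0.051], 
[... 364 characters left out ...]
05, -0.2011]] c [ 0.4071 -0.1805] L [0.021  0.0471 0.0218 0.0477] ang [ -14.5248 -104.0091  167.227    75.123 ]
foot T lipends, back corners [[0.424, -0.0652], [0.4484, -0.1583], [0.4265, -0.2263], [0.3653, -0.2078], [0.4099, -0.0636]] c [ 0.4148 -0.1442] L [0.0962 0.0715 0.0639 0.151  0.0142] ang [ -75.3506 -107.7994  163.1441   72.8265   -6.7084]
foot S [[0.4133, -0.0638], [0.4267, -0.0675], [0.422, -0.2244], [0.3651, -0.2072]] c [ 0.4068 -0.1407] L [0.0139 0.157  0.0595 0.1512] ang [-15.3463 -91.7132 163.1553  71.4116]
knob [[0.5766 0.1971 0.114 ]] [[0.5722 0.1938 0.114 ]] cap [[0.5795 0.1133 0.07  ]]
pin [[ 0.5619 -0.1724  0.065 ]] [[ 0.5576 -0.1756  0.065 ]] cup [[0.3612 0.1211 0.065 ]]
```

```bash
r='[-0.0247,-0.032,0,0]'; python3 jog.py '[[-0.0247,-0.032,0,0],[-0.0247,-0.032,0,0],[-0.0247,-0.032,0,0],[-0.0247,-0.032,0,0],[-0.0247,-0.032,0,0],[-0.0247,-0.032,0,0],[-0.0247,-0.032,0,0],[-0.0247,-0.032,0,0],[-0.0247,-0.032,0,0]]' 0.06; python3 jog.py '[[-0.0247,-0.032,0,0],[-0.0247,-0.032,0,0],[-0.0247,-0.032,0,0],[-0.0247,-0.032,0,0],[-0.0247,-0.032,0,0],[-0.0247,-0.032,0,0],[-0.0247,-0.032,0,0],[-0.0247,-0.032,0,0],[-0.0247,-0.032,0,0.15]]'; python3 jog.py '[[0,0,0,0.15],[0,0,0,0.15],[0,0,0,0.15],[0,0,0,0.15],[0,0,0,0.15],[0,0,0,0.15],[0,0,0,0.15],[0,0,0,0.15],[0,0,0,0.15],[0,0,0,0]]'
python3 - <<'E'
from h import *
import pickle
s=bot.read_state(); f=bot.grab_frame('wrist'); pickle.dump((f,s),open('w1.pkl','wb')); print(s['clock'],s['joint_pos'],s['position'],s['tcp_rot'],f['fov_y'])
cv2.imwrite('pics/w1.png',f['img'][:,:,::-1])
E
```

```text
clock: 1.1
position: [0.301, 0.1643, 0.2437]
tcp_rot: [[-0.935, 0.356, 0.001], [0.356, 0.935, 0.0], [-0.0, 0.0, -1.0]]
contact_force: [0.7, 0.2, -0.2]
grip_width: 0.06
grip_force: 0.0
clock: 2.0
position: [0.4063, -0.1843, 0.2436]
tcp_rot: [[-0.87, 0.492, 0.0], [0.492, 0.87, 0.0], [-0.0, 0.0, -1.0]]
contact_force: [0.6, 0.3, 0.2]
grip_width: 0.0602
grip_force: 0.0
clock: 3.0
position: [0.4061, -0.1825, 0.2436]
tcp_rot: [[0.291, 0.957, -0.0], [0.957, -0.291, 0.0], [0.0, -0.0, -1.0]]
contact_force: [-0.6, 0.4, 0.1]
grip_width: 0.0603
grip_force: 0.0
3.0 [-5.26868074e-01  1.58523635e-01  1.90720161e+00 -8.46050310e-06
  1.07602053e+00 -2.31550260e-01] [ 0.40614857 -0.18247054  0.24357538] [[ 2.91040078e-01  9.56710852e-01 -1.36107993e-04]
 [ 9.56710861e-01 -2.91040071e-01  7.05623487e-05]
 [ 2.78948846e-05 -1.50752467e-04 -9.99999988e-01]] 65.70646984690485
```

View pics/w1.png

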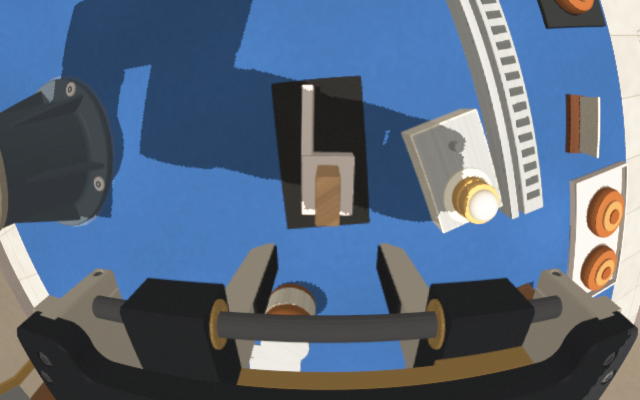

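The wrist picture shows the push block with its lip at (302–313, 86–153) and its foot out to (353, 214). It lies very nearly along the tool's x axis. I cast those corners next.

```bash
python3 - <<'E'
from h import *
import pickle; f,s=pickle.load(open('w1.pkl','rb')); np.set_printoptions(precision=4,suppress=True)
R=s['tcp_rot']
def rel(uv,z): return (castw(f,s,uv,z)-s['position'])@R
print('lip tip/foot front R/rear R/rear L  tool xy\n',rel([(302,86),(313,86),(354,153),(353,214),(302,215)],.038))
print('grip top?',rel([(316,224),(339,224)],.103))
P=castw(f,s,[(302,86),(313,86),(354,153),(353,214),(302,215)],.038);print(P)
print('mat',castw(f,s,[(272,84),(361,76),(370,221),(288,228)],.003))
print('plinth',castw(f,s,[(403,132),(474,109),(517,210),(443,233)],.045))
print('rail',castw(f,s,[(542,208),(515,218),(510,218)],[.04,.04,.038]))
E
```

```text
lip tip/foot front R/rear R/rear L  tool xy
 [[ 0.1117 -0.0276  0.2056]
 [ 0.1115 -0.0155  0.2056]
 [ 0.0363  0.0303  0.2056]
 [-0.0363  0.0307  0.2056]
 [-0.0375 -0.0298  0.2056]]
grip top? [[-0.0242 -0.0109  0.1406]
 [-0.0242  0.0115  0.1406]]
[[ 0.4122 -0.0675  0.038 ]
 [ 0.4237 -0.0712  0.038 ]
 [ 0.4456 -0.1566  0.038 ]
 [ 0.4249 -0.2261  0.038 ]
 [ 0.3667 -0.2097  0.038 ]]
mat [[ 0.3764 -0.0497  0.003 ]
 [ 0.4824 -0.0725  0.003 ]
 [ 0.4435 -0.2546  0.003 ]
 [ 0.3366 -0.2325  0.003 ]]
plinth [[ 0.5047 -0.1476  0.045 ]
 [ 0.597  -0.142   0.045 ]
 [ 0.6386 -0.2841  0.045 ]
 [ 0.5271 -0.2813  0.045 ]]
rail [[ 0.6864 -0.2976  0.04  ]
 [ 0.6374 -0.2974  0.04  ]
 [ 0.6302 -0.2959  0.038 ]]
```

```bash
python3 jog.py '[[0,0,0.04,0],[0,0,0.04,0],[0,0,0.04,0],[0,0,0.03,0],[0,0,0.01,0],[0,0,0,0]]' && python3 jog.py '[[0,0,0,0],[0,0,0,0],[0,0,0,0],[0,0,0,0],[0,0,0,0]]' 0.01 50
```

```text
clock: 3.65
position: [0.4059, -0.1823, 0.083]
tcp_rot: [[0.286, 0.958, -0.002], [0.958, -0.286, 0.001], [0.0, -0.002, -1.0]]
contact_force: [0.9, 0.8, 0.2]
grip_width: 0.06
grip_force: 0.0
clock: 4.15
position: [0.4064, -0.1826, 0.084]
tcp_rot: [[0.289, 0.957, 0.001], [0.957, -0.289, -0.0], [-0.0, 0.001, -1.0]]
contact_force: [0.3, 0.5, -0.5]
grip_width: 0.0246
grip_force: 0.0
```

```bash
python3 jog.py '[[0,0,0,0],[0,0,0,0],[0,0,-0.03,0],[0,0,-0.03,0],[0,0,0,-0.108],[0,0,0,-0.108],[0,0,0,-0.108],[-0.04,0.01,0,0],[-0.04,0.01,0,0]]' && python3 jog.py '[[-0.04,0.01,0,0],[-0.04,0.01,0,0],[0,0.03,0,0],[0,0.02,0,0],[0,0.01,0,0],[0,0,0,0],[0,0,0,0]]'
python3 - <<'E'
from h import *
import pickle
s=bot.read_state(); g=bot.grab_frame('side');f=bot.grab_frame('top'); print(s['position'],s['tcp_rot'][:,0],s['contact_force'])
b=cv2.resize(g['img'][150:350,270:500,::-1],None,fx=2.2,fy=2.2); a=cv2.resize(f['img'][140:240,330:440,::-1],None,fx=4.4,fy=4.4)
cv2.imwrite('pics/c2.png',np.hstack([b[:440,:],a[:440]])[:,:800] if 0 else cv2.resize(np.hstack([b,a]),(800,355)))
E
```

```text
clock: 5.05
position: [0.4288, -0.2624, 0.1436]
tcp_rot: [[-0.033, 0.999, -0.0], [0.999, 0.033, 0.0], [0.0, -0.0, -1.0]]
contact_force: [1.4, 0.3, -2.3]
grip_width: 0.0238
grip_force: 49.8
clock: 5.75
position: [0.5104, -0.339, 0.1433]
tcp_rot: [[-0.031, 1.0, -0.001], [1.0, 0.031, 0.001], [0.001, -0.001, -1.0]]
contact_force: [-0.5, -0.2, -2.1]
grip_width: 0.0238
grip_force: 49.8
[ 0.51039144 -0.33897428  0.14329966] [-3.14015048e-02  9.99506693e-01  5.61619205e-04] [-0.4807337  -0.22898063 -2.05676913]
```

View pics/c2.png

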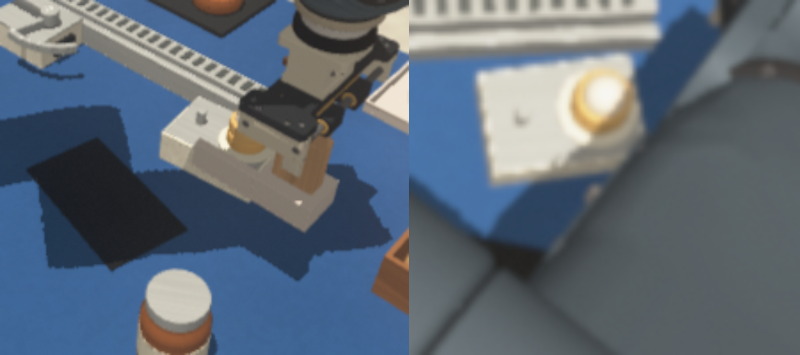

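The block is held level at the robot side of the plinth's trailing corner, still above the counter and clear of everything. I'll lower it, then move in.

```bash
python3 jog.py '[[0.007,0,0.03,0],[0.007,0,0.02,0],[0,0,0.01,0],[0,0.01,0,0],[0,0.005,0,0],[0,0,0,0]]' && python3 jog.py '[[0,0.003,0,0],[0,0.003,0,0],[0,0,0,0]]' && python3 jog.py '[[0,0.003,0,0],[0,0.003,0,0],[0,0,0,0]]'
```

```text
clock: 6.45
position: [0.5269, -0.3254, 0.0846]
tcp_rot: [[-0.031, 1.0, 0.002], [1.0, 0.031, -0.001], [-0.001, 0.002, -1.0]]
contact_force: [-1.0, 0.5, -1.1]
grip_width: 0.0239
grip_force: 49.8
clock: 6.75
position: [0.5321, -0.3248, 0.0839]
tcp_rot: [[-0.031, 1.0, 0.001], [1.0, 0.031, -0.0], [-0.0, 0.0, -1.0]]
contact_force: [-0.1, -0.3, -3.3]
grip_width: 0.0234
grip_force: 49.8
clock: 7.05
position: [0.5381, -0.3245, 0.0837]
tcp_rot: [[-0.031, 1.0, 0.0], [1.0, 0.031, -0.0], [-0.0, 0.0, -1.0]]
contact_force: [-1.0, -0.2, -1.9]
grip_width: 0.0238
grip_force: 49.8
```

```bash
python3 jog.py '[[0,0.003,0,0],[0,0.003,0,0],[0,0.003,0,0],[0,0,0,0]]' && python3 jog.py '[[0,0.003,0,0],[0,0.002,0,0],[0,0,0,0]]'&& python3 jog.py '[[0,0.002,0,0],[0,0.002,0,0],[0,0,0,0]]'
```

```text
clock: 7.45
position: [0.5461, -0.3239, 0.0833]
tcp_rot: [[-0.032, 0.999, -0.002], [0.999, 0.032, 0.001], [0.001, -0.002, -1.0]]
contact_force: [-4.9, 1.6, -0.3]
grip_width: 0.0235
grip_force: 50.0
clock: 7.75
position: [0.5512, -0.3239, 0.0834]
tcp_rot: [[-0.032, 0.999, -0.002], [0.999, 0.032, 0.001], [0.001, -0.002, -1.0]]
contact_force: [-5.0, 1.0, -0.6]
grip_width: 0.0236
grip_force: 50.0
clock: 8.05
position: [0.5553, -0.3238, 0.0834]
tcp_rot: [[-0.032, 0.999, -0.001], [1.0, 0.032, 0.0], [0.0, -0.001, -1.0]]
contact_force: [-5.6, -0.3, -1.3]
grip_width: 0.0236
grip_force: 50.0
```

```bash
for i in 1; do python3 jog.py '[[0,0.002,0,0],[0,0.001,0,0],[0,0,0,0]]'; done | sed -n '1,2p;4p'; python3 jog.py '[[0,0.001,0,0],[0,0.001,0,0],[0,0,0,0]]' | sed -n '1,2p;4p'; python3 jog.py '[[0,0.001,0,0],[0,0.001,0,0],[0,0,0,0]]' | sed -n '1,2p;4p'
```

```text
clock: 8.35
position: [0.5577, -0.3236, 0.0833]
contact_force: [-8.5, 0.6, -0.8]
clock: 8.65
position: [0.559, -0.3234, 0.083]
contact_force: [-9.3, 0.4, 1.1]
clock: 8.95
position: [0.5607, -0.323, 0.0828]
contact_force: [-11.3, 1.9, 0.8]
```

```bash
python3 jog.py '[[0,0.001,0,0],[0,0,0,0]]' | sed -n '1,4p'; python3 jog.py '[[0,0.001,0,0],[0,0,0,0]]' | sed -n '1,4p'
python3 - <<'E'
from h import *
s=bot.read_state(); print(s['contact_force'],s['moment'])
f=bot.grab_frame('side'); a=f['img'][150:330,330:500,::-1]
cv2.imwrite('pics/s3.png',cv2.resize(a,None,fx=3.3,fy=3.3,interpolation=cv2.INTER_CUBIC))
E
```

```text
clock: 9.15
position: [0.5615, -0.3227, 0.0827]
tcp_rot: [[-0.033, 0.999, -0.006], [0.999, 0.033, 0.003], [0.003, -0.006, -1.0]]
contact_force: [-11.7, 2.0, 1.3]
clock: 9.35
position: [0.5624, -0.3225, 0.0826]
tcp_rot: [[-0.033, 0.999, -0.006], [0.999, 0.033, 0.003], [0.003, -0.006, -1.0]]
contact_force: [-12.5, 3.4, 0.5]
[-12.53576687   3.43697264   0.48039424] [0.87179171 2.73762926 1.30907519]
```

View pics/s3.png

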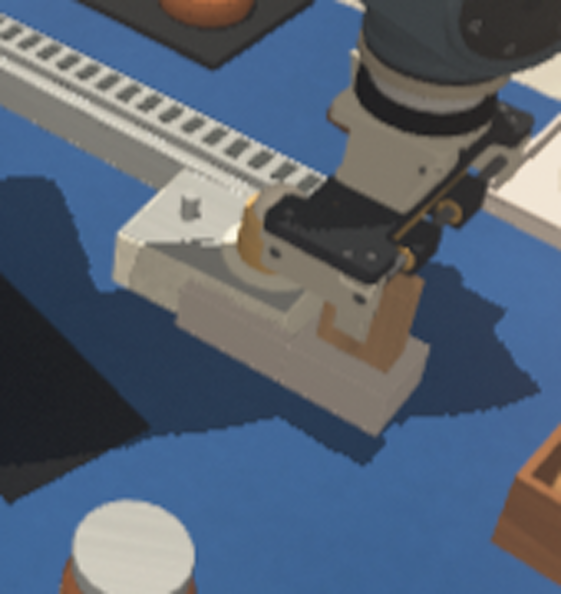

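The plinth is almost against the fence (lip on its side, cake clear of the gripper). Feeding at the robot-side corner turns it flat, so I start the feed while watching the force.

```bash
python3 jog.py '[[0.004,0,0,0],[0.004,0,0,0],[0.004,0,0,0],[0,0,0,0]]' | sed -n '1,4p'; python3 jog.py '[[0.005,0,0,0],[0.005,0,0,0],[0.005,0,0,0],[0,0,0,0]]' | sed -n '1,4p'
```

```text
clock: 9.8
position: [0.5631, -0.312, 0.0833]
tcp_rot: [[-0.032, 0.999, -0.003], [0.999, 0.032, -0.001], [-0.001, -0.003, -1.0]]
contact_force: [-8.5, -3.2, -1.5]
clock: 10.2
position: [0.5623, -0.2981, 0.0834]
tcp_rot: [[-0.032, 0.999, -0.003], [0.999, 0.032, -0.002], [-0.002, -0.003, -1.0]]
contact_force: [-11.5, -9.9, -1.8]
```

```bash
python3 jog.py '[[0.005,0,0,0],[0.005,0,0,0],[0.005,0,0,0],[0.005,0,0,0],[0.005,0,0,0],[0,0,0,0]]' | sed -n '1,4p'
python3 - <<'E'
from h import *
s=bot.read_state(); print(s['contact_force'],s['moment'])
f=bot.grab_frame('top');g=bot.grab_frame('side')
a=cv2.resize(f['img'][130:200,300:420,::-1],None,fx=6.5,fy=6.5,interpolation=cv2.INTER_CUBIC)[:300]
b=cv2.resize(g['img'][180:270,300:480,::-1],None,fx=4.333,fy=4.333,interpolation=cv2.INTER_CUBIC)[:300]
n=min(a.shape[1],b.shape[1]); cv2.imwrite('pics/c4.png',np.vstack([a[:,:n],b[:299,:n]]))
E
```

```text
clock: 10.8
position: [0.5614, -0.2731, 0.0834]
tcp_rot: [[-0.032, 0.999, -0.003], [0.999, 0.032, -0.002], [-0.002, -0.003, -1.0]]
contact_force: [-11.7, -11.2, -0.8]
[-11.66015373 -11.15751023  -0.76004971] [-2.2024643   2.4856738   0.41546393]
```

View pics/c4.png

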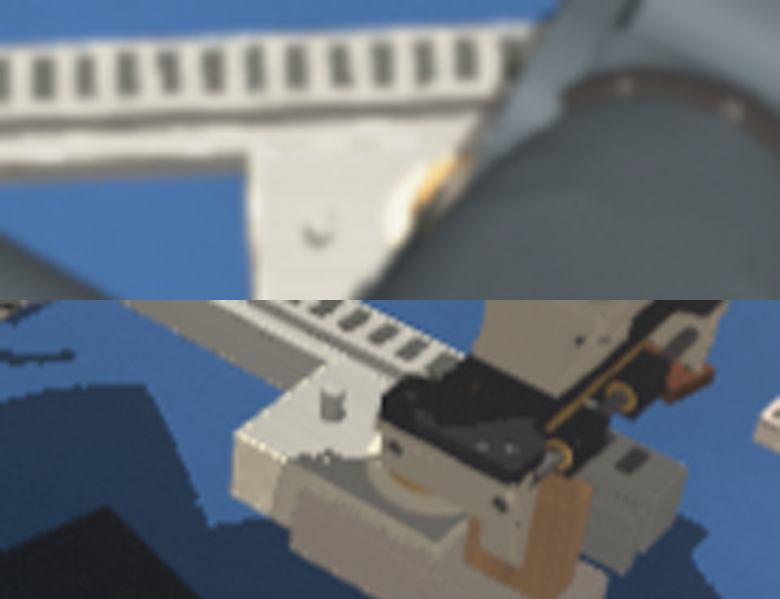

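```bash
python3 - <<'E'
from h import *
f=bot.grab_frame('top'); np.set_printoptions(precision=4,suppress=True)
I=f['img'].astype(float); 
# leading edge: saturation step (blue -> white) along rows
b=I[:,:,0]-I[:,:,2]
pts=[]
for v in range(157,176):
    r=b[v,325:350]; k=np.where((r[:-1]<-25)&(r[1:]>=-25))[0]
    if len(k): k=k[0]; pts.append((325+k+(-25-r[k])/(r[k+1]-r[k]),v))
P=cast(f,np.array(pts),.045)[:,:2]; print(P[[0,-1]])
p=np.polyfit(P[:,0],P[:,1],1); print('edge slope dy/dx deg',np.degrees(np.arctan(p[0])),'resid',np.std(P[:,1]-np.polyval(p,P[:,0])))
E
```

```text
[[ 0.6118 -0.1042]
 [ 0.5556 -0.1065]]
edge slope dy/dx deg 2.561520915476844 resid 0.00023027518796142754
```

```bash
python3 - <<'E'
from h import *
import pickle; f,g=pickle.load(open('f0.pkl','rb')); I=f['img'].astype(float); b=I[:,:,0]-I[:,:,2]
def edge(us,v0,v1,z,up):
    pts=[]
    for u in us:
        r=b[v0:v1,u]; k=np.where((r[:-1]<-25)&(r[1:]>=-25))[0] if up else np.where((r[:-1]>=-25)&(r[1:]<-25))[0]
        if len(k): k=k[0] if up else k[-1]; pts.append((u,v0+k+(-25-r[k])/(r[k+1]-r[k])))
    P=cast(f,np.array(pts),z)[:,:2]; p=np.polyfit(P[:,1],P[:,0],1); print('rail angle',90-np.degrees(np.arctan(p[0])),np.std(P[:,0]-np.polyval(p,P[:,1])),P[[0,-1]])
edge(range(235,395),125,145,.04,True)
edge(range(285,345),145,162,.0,False)
pts=[]
for v in range(157,183):
    r=b[v,262:290]; print
E
```

```text
rail angle 91.91742482759582 0.0003617454008094694 [[ 0.67267331  0.2077927 ]
 [ 0.68882799 -0.28030712]]
rail angle 91.8893296708473 0.0001561127297334986 [[ 0.62446367  0.0579331 ]
 [ 0.63011946 -0.12734875]]
```

The rail lies at 91.9° and the block at 91.8°. The plinth's leading edge is within about 0.6° of square, so it's flat on the fence within measuring error. I continue the feed.

```bash
python3 jog.py '[[0.006,0,0,0],[0.006,0,0,0],[0.006,0,0,0],[0.006,0,0,0],[0.006,0,0,0],[0,0,0,0]]' | sed -n '1,4p';  python3 jog.py '[[0.007,0,0,0],[0.007,0,0,0],[0.007,0,0,0],[0.007,0,0,0]]' | sed -n '1,4p'
```

```text
clock: 11.55
position: [0.5605, -0.2432, 0.0836]
tcp_rot: [[-0.032, 0.999, -0.003], [0.999, 0.032, -0.002], [-0.002, -0.003, -1.0]]
contact_force: [-12.7, -11.4, 0.3]
clock: 11.95
position: [0.5595, -0.2167, 0.084]
tcp_rot: [[-0.032, 0.999, -0.003], [0.999, 0.032, -0.005], [-0.005, -0.003, -1.0]]
contact_force: [-16.6, -20.4, 4.5]
```

```bash
python3 jog.py '[[0,-0.002,0,0],[0,0,0,0]]' | sed -n '1,4p';python3 -c "
from h import *
s=bot.read_state();print(s['moment'])";  python3 jog.py '[[0.004,0,0,0],[0.004,0,0,0]]' | sed -n '1,4p';python3 -c "
from h import *
s=bot.read_state();print(s['moment'])"
```

```text
clock: 12.15
position: [0.5589, -0.2148, 0.0838]
tcp_rot: [[-0.031, 1.0, 0.0], [1.0, 0.031, -0.002], [-0.002, -0.0, -1.0]]
contact_force: [-6.1, -6.3, -1.1]
[-1.42606053  1.31167107  0.14481654]
clock: 12.35
position: [0.5587, -0.2074, 0.0839]
tcp_rot: [[-0.031, 1.0, -0.0], [1.0, 0.031, -0.003], [-0.003, -0.0, -1.0]]
contact_force: [-7.4, -11.2, -0.5]
[-2.30612935  1.54771093  0.03988305]
```

```bash
python3 jog.py '[[0.005,0,0,0],[0.005,0,0,0],[0.005,0,0,0],[0.005,0,0,0],[0.005,0,0,0],[0.005,0,0,0]]' | sed -n '1,4p';  python3 jog.py '[[0.005,0,0,0],[0.005,0,0,0],[0.005,0,0,0],[0.005,0,0,0],[0.005,0,0,0],[0.005,0,0,0]]' | sed -n '1,4p'
```

```text
clock: 12.95
position: [0.5577, -0.1773, 0.0839]
tcp_rot: [[-0.031, 1.0, -0.0], [1.0, 0.031, -0.003], [-0.003, -0.0, -1.0]]
contact_force: [-7.3, -11.3, 0.2]
clock: 13.55
position: [0.5567, -0.1473, 0.0839]
tcp_rot: [[-0.031, 1.0, -0.001], [1.0, 0.031, -0.002], [-0.002, -0.001, -1.0]]
contact_force: [-8.6, -13.8, 0.3]
```

```bash
python3 jog.py '[[0.005,0,0,0],[0.005,0,0,0],[0.005,0,0,0],[0.005,0,0,0],[0.005,0,0,0]]' | sed -n '1,4p';  python3 jog.py '[[0.005,0,0,0],[0.005,0,0,0],[0.005,0,0,0],[0.005,0,0,0],[0.005,0,0,0]]' | sed -n '1,4p'
```

```text
clock: 14.05
position: [0.5559, -0.1223, 0.0839]
tcp_rot: [[-0.031, 1.0, -0.001], [1.0, 0.031, -0.002], [-0.002, -0.001, -1.0]]
contact_force: [-8.5, -12.6, 1.4]
clock: 14.55
position: [0.555, -0.0974, 0.0839]
tcp_rot: [[-0.031, 1.0, -0.001], [1.0, 0.031, -0.002], [-0.002, -0.001, -1.0]]
contact_force: [-8.9, -13.2, 2.1]
```

```bash
python3 jog.py '[[0.003,0,0,0],[0.003,0,0,0],[0,0,0,0]]' | sed -n '1,4p';  python3 jog.py '[[0.002,0,0,0],[0.002,0,0,0],[0,0,0,0]]' | sed -n '1,4p'
```

```text
clock: 14.85
position: [0.5548, -0.091, 0.0838]
tcp_rot: [[-0.031, 1.0, -0.001], [1.0, 0.031, -0.002], [-0.002, -0.001, -1.0]]
contact_force: [-7.8, -10.0, 1.1]
clock: 15.15
position: [0.5547, -0.0872, 0.0838]
tcp_rot: [[-0.031, 1.0, -0.001], [1.0, 0.031, -0.002], [-0.002, -0.001, -1.0]]
contact_force: [-7.6, -11.6, 1.4]
```

```bash
for k in 1; do python3 jog.py '[[0.002,0,0,0],[0.001,0,0,0],[0,0,0,0]]' | sed -n '1,2p;4p'; python3 jog.py '[[0.002,0,0,0],[0.001,0,0,0],[0,0,0,0]]' | sed -n '1,2p;4p'; done
```

```text
clock: 15.45
position: [0.5546, -0.0843, 0.0839]
contact_force: [-8.0, -12.2, 1.7]
clock: 15.75
position: [0.5545, -0.0814, 0.0839]
contact_force: [-8.4, -13.1, 1.8]
```

```bash
python3 jog.py '[[0.002,0,0,0],[0.001,0,0,0],[0,0,0,0]]' | sed -n '1,2p;4p'; python3 jog.py '[[0.002,0,0,0],[0,0,0,0]]' | sed -n '1,2p;4p'
python3 - <<'E'
from h import *
f=bot.grab_frame('top');g=bot.grab_frame('side')
a=cv2.resize(f['img'][130:200,220:340,::-1],None,fx=6.5,fy=6.5,interpolation=cv2.INTER_CUBIC)[:300]
b=cv2.resize(g['img'][150:240,250:430,::-1],None,fx=4.333,fy=4.333,interpolation=cv2.INTER_CUBIC)[:300]
n=min(a.shape[1],b.shape[1]); cv2.imwrite('pics/c5.png',np.vstack([a[:,:n],b[:299,:n]]))
E
```

```text
clock: 16.05
position: [0.5545, -0.079, 0.084]
contact_force: [-9.1, -17.4, 3.8]
clock: 16.25
position: [0.5544, -0.0772, 0.084]
contact_force: [-8.1, -18.8, 2.8]
```

View pics/c5.png

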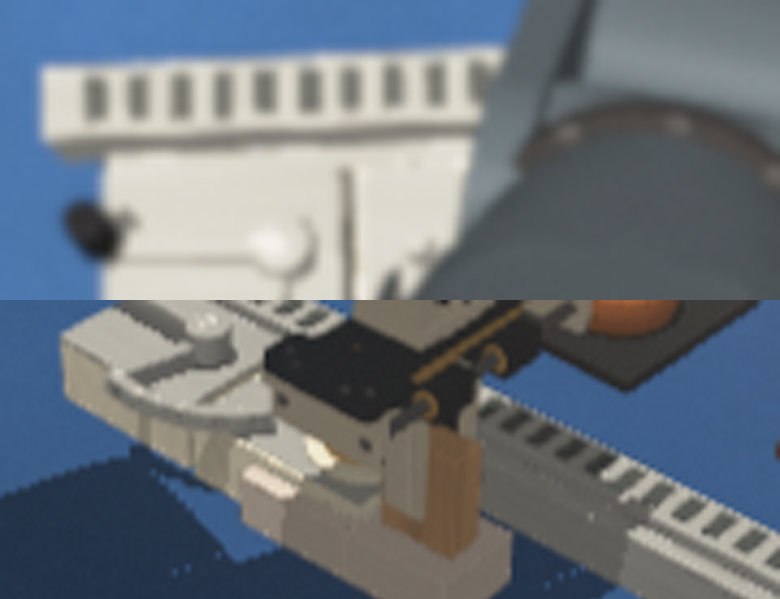

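The top view shows the plinth's end face about 4 mm from the dock (dark gap at (348,170–285)), and the force along the rail has risen by about 6 N. It's on the buffer and flat on the fence. I withdraw the block away from the fence and back, then lift.

```bash
python3 jog.py '[[-0.001,-0.002,0,0],[-0.002,-0.003,0,0],[-0.004,-0.004,0,0],[-0.008,-0.006,0,0],[-0.01,-0.01,0,0],[-0.01,-0.02,0,0],[-0.01,-0.03,-0.01,0],[0,-0.03,-0.02,0],[0,0,-0.02,0],[0,0,0,0]]'
python3 - <<'E'
from h import *
s=bot.read_state()
m=np.array([[.3764,-.0497],[.4824,-.0725],[.4435,-.2546],[.3366,-.2325]]).mean(0)*.5+.5*np.array([.4101,-.1508])
print('mat c',m)
a=np.radians(77.9); print('spot',m-.03*np.array([np.cos(a),np.sin(a)]), s['position'])
E
```

```text
clock: 17.35
position: [0.4517, -0.1241, 0.1357]
tcp_rot: [[-0.03, 1.0, 0.004], [1.0, 0.03, -0.001], [-0.002, 0.004, -1.0]]
contact_force: [0.3, 0.3, -3.5]
grip_width: 0.0241
grip_force: 49.8
mat c [ 0.4099125 -0.1515625]
spot [ 0.40362394 -0.180896  ] [ 0.451715   -0.12407448  0.13566425]
```

```bash
python3 jog.py '[[-0.028,-0.024,0,0],[-0.0286,-0.0238,0,0],[0,0,0,0.14],[0,0,0,0.14],[0,0,0.02,0],[0,0,0.02,0],[0,0,0.005,0],[0,0,0.003,0],[0,0,0,0]]' | sed -n '1,4p'; python3 jog.py '[[0,0,0.002,0],[0,0,0.001,0],[0,0,0,0]]' | sed -n '1,4p'
```

```text
clock: 18.25
position: [0.4056, -0.1813, 0.0857]
tcp_rot: [[0.247, 0.969, 0.0], [0.969, -0.247, 0.0], [0.0, 0.0, -1.0]]
contact_force: [0.1, -0.1, -2.0]
clock: 18.55
position: [0.4064, -0.1822, 0.084]
tcp_rot: [[0.246, 0.969, 0.003], [0.969, -0.246, -0.002], [-0.002, 0.003, -1.0]]
contact_force: [-2.2, -6.2, 8.8]
```

```bash
python3 jog.py '[[0,0,0,0],[0,0,0,0],[0,0,0,0],[0,0,0,0]]' 0.05 ; python3 jog.py '[[0,0,-0.02,0],[0,0,-0.04,0],[0,0,-0.05,0],[0,0,-0.04,0],[0,0,0,0],[0,0,0,0]]'
python3 - <<'E'
from h import *
import pickle
s=bot.read_state(); w=bot.grab_frame('wrist');f=bot.grab_frame('top');g=bot.grab_frame('side'); pickle.dump((s,w,f,g),open('f6.pkl','wb'))
print(s['joint_pos'])
a=cv2.resize(f['img'][130:200,220:340,::-1],None,fx=4,fy=4,interpolation=cv2.INTER_CUBIC)
b=w['img'][:280,160:640,::-1]; c=np.zeros((560,480,3),np.uint8); c[:280]=a; c[280:]=b
cv2.imwrite('pics/c6.png',c)
E
```

```text
clock: 18.95
position: [0.4054, -0.1811, 0.0827]
tcp_rot: [[0.246, 0.969, 0.0], [0.969, -0.246, -0.0], [-0.0, 0.0, -1.0]]
contact_force: [-0.0, -0.2, -0.6]
grip_width: 0.0489
grip_force: 0.0
clock: 19.55
position: [0.4054, -0.1811, 0.2328]
tcp_rot: [[0.246, 0.969, 0.001], [0.969, -0.246, -0.001], [-0.0, 0.001, -1.0]]
contact_force: [0.1, -0.0, -0.6]
grip_width: 0.0501
grip_force: 0.0
[-5.25015941e-01  1.69294935e-01  1.92365242e+00 -2.68766165e-05
  1.04731502e+00 -2.76099018e-01]
```

View pics/c6.png

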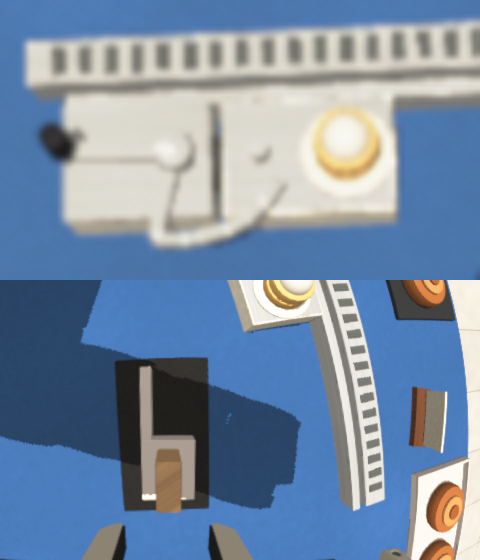

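The block stands upright on its mat, and the plinth is against the fence with the usual ~8 mm buffer gap. My 10 pictures are used up, so I locate the knob by its dark blob in both views.

```bash
python3 jog.py '[[0,0,0,-0.129],[0,0,0,-0.129],[0.0374,0.0175,0,0],[0.0374,0.0175,0,0],[0.0374,0.0175,0,0],[0.0374,0.0175,0,0]]' 0.05 | sed -n '1,3p'
python3 - <<'E'
from h import *
import pickle; s,w,f,g=pickle.load(open('f6.pkl','rb')); np.set_printoptions(precision=4,suppress=True)
rays=[]
for F,(u0,u1,v0,v1) in((f,(225,250,155,180)),(g,(268,290,120,155))):
    I=F['img'][v0:v1,u0:u1].astype(int); m=(I.max(2)<75).astype(np.uint8)
    n,l,st,c=cv2.connectedComponentsWithStats(m); k=1+st[1:,4].argmax(); print(st[1:],c[k]+[u0,v0])
    uv=c[k]+[u0,v0]; a=cast(F,uv,.093)[0]; b=cast(F,uv,.0)[0]; rays.append((a,a-b)); print(a)
(a,d),(b,e)=rays; t=np.linalg.lstsq(np.c_[d,-e],b-a,rcond=None)[0]; p=(a+t[0]*d+b+t[1]*e)/2; print('tri',p,'gap',np.linalg.norm(a+t[0]*d-b-t[1]*e))
piv=np.array([.578,.1135]); q=p[:2]-piv; print(np.hypot(*q),np.degrees(np.arctan2(q[1],q[0])))
E
```

```text
clock: 20.3
position: [0.474, -0.0293, 0.2313]
tcp_rot: [[-0.009, 1.0, -0.002], [1.0, 0.009, 0.0], [0.0, -0.002, -1.0]]
[[ 6  7  7  8 41]] [234.     165.3171]
[0.5756 0.1963 0.093 ]
[[  5   9   8  17 109]
 [ 17  19   5  12  48]] [276.2385 136.6147]
[0.5741 0.1962 0.093 ]
tri [0.5753 0.1967 0.0923] gap 0.0010947083199994133
0.08328301905260437 91.84929123630454
```

```bash
python3 jog.py '[[0.0373,0.0172,0,0],[0.0373,0.0172,0,0],[0.0373,0.0172,0,0],[0.0373,0.0172,0,0],[0.0373,0.0172,0,0],[0.0369,0.0175,0,0],[0,0,0,0],[0,0,0,0]]' | sed -n '1,3p'
python3 - <<'E'
from h import *
s=bot.read_state(); w=bot.grab_frame('wrist'); I=w['img'].astype(int)
m=(I.max(2)<60).astype(np.uint8); n,l,st,c=cv2.connectedComponentsWithStats(m)
for k in range(1,n):
    if 30<st[k,4]<6000:
        P=castw(w,s,c[k],.093)[0]; print(st[k],c[k].round(1),P.round(4))
E
```

```text
clock: 21.1
position: [0.5749, 0.1937, 0.2308]
tcp_rot: [[-0.01, 1.0, -0.003], [1.0, 0.01, -0.001], [-0.001, -0.003, -1.0]]
[190 136  14  20  34] [196.4 145.3] [0.4484 0.2482 0.093 ]
[317 186  22  30 520] [327.5 201. ] [0.5743 0.1937 0.093 ]
[  0 229  30  37 340] [ 15.9 246.8] [0.0753 0.1145 0.093 ]
[ 237  246  181   74 1766] [327.3 293.6] [0.5753 0.0906 0.093 ]
[ 66 256  14  25  65] [ 73.7 269.4] [0.2255 0.0932 0.093 ]
[262 344   6  25  41] [263.9 357.8] [ 0.4966 -0.0129  0.093 ]
[602 351  16  18  50] [610.9 360.3] [ 1.1701 -0.142   0.093 ]
[601 369  15  16  37] [608.9 378. ] [ 1.2193 -0.2139  0.093 ]
```

```bash
python3 jog.py '[[0,0,0.04,0],[0,0,0.04,0],[0,0,0.03,0],[0,0,0.018,0],[0,0,0,0],[0,0,0,0]]' 0.05; python3 jog.py '[[0,0,0,0],[0,0,0,0],[0,0,0,0]]' 0.024 5
```

```text
clock: 21.75
position: [0.5756, 0.1926, 0.1052]
tcp_rot: [[-0.008, 1.0, -0.0], [1.0, 0.008, -0.0], [-0.0, -0.0, -1.0]]
contact_force: [0.8, 0.2, 0.9]
grip_width: 0.0499
grip_force: 0.0
clock: 22.05
position: [0.5758, 0.1934, 0.1055]
tcp_rot: [[-0.009, 1.0, 0.001], [1.0, 0.009, 0.0], [0.0, 0.001, -1.0]]
contact_force: [0.9, -0.3, -0.5]
grip_width: 0.0308
grip_force: 0.0
```

```bash
python3 jog.py '[[0,0,0,0],[0,0,0,0],[-0.0004,-0.008,0,-0.1],[-0.0004,-0.008,0,-0.1],[-0.0004,-0.008,0,-0.1],[-0.0004,-0.008,0,-0.1],[-0.0004,-0.008,0,-0.1]]'; python3 jog.py '[[-0.0004,-0.008,0,-0.1],[-0.0004,-0.008,0,-0.1],[-0.0004,-0.008,0,-0.1]]'
```

```text
clock: 22.75
position: [0.5373, 0.1834, 0.1049]
tcp_rot: [[-0.491, 0.871, 0.001], [0.871, 0.491, 0.0], [-0.0, 0.001, -1.0]]
contact_force: [2.0, -0.1, -0.7]
grip_width: 0.0242
grip_force: 0.7
clock: 23.05
position: [0.5187, 0.1688, 0.1049]
tcp_rot: [[-0.726, 0.687, 0.002], [0.687, 0.726, 0.001], [-0.001, 0.002, -1.0]]
contact_force: [8.6, 5.3, -6.4]
grip_width: 0.0242
grip_force: 5.1
```

```bash
python3 jog.py '[[-0.0004,-0.008,0,-0.1],[-0.0004,-0.008,0,-0.1],[0,0,0,0]]'; python3 jog.py '[[-0.0004,-0.008,0,-0.1],[-0.0004,-0.008,0,-0.1],[0,0,0,0]]'
```

```text
clock: 23.35
position: [0.5091, 0.1561, 0.105]
tcp_rot: [[-0.848, 0.53, 0.003], [0.53, 0.848, 0.001], [-0.002, 0.002, -1.0]]
contact_force: [2.6, 3.7, -2.0]
grip_width: 0.0252
grip_force: 2.1
clock: 23.65
position: [0.502, 0.142, 0.1051]
tcp_rot: [[-0.936, 0.351, 0.002], [0.351, 0.936, 0.002], [-0.002, 0.002, -1.0]]
contact_force: [0.8, 6.2, 1.5]
grip_width: 0.0271
grip_force: 2.9
```

```bash
python3 jog.py '[[-0.0004,-0.008,0,-0.1],[-0.0004,-0.006,0,-0.07],[0,0,0,0]]' 0.022 30 ; python3 jog.py '[[0,-0.003,0,-0.03],[0,-0.003,0,0],[0,0,0,0],[0,0,0,0]]'
```

```text
clock: 23.95
position: [0.4979, 0.128, 0.1049]
tcp_rot: [[-0.982, 0.19, 0.001], [0.19, 0.982, 0.0], [-0.001, 0.0, -1.0]]
contact_force: [-0.2, 0.6, -0.3]
grip_width: 0.0217
grip_force: 0.1
clock: 24.35
position: [0.4975, 0.1254, 0.1049]
tcp_rot: [[-0.986, 0.164, 0.003], [0.164, 0.986, 0.005], [-0.002, 0.006, -1.0]]
contact_force: [3.4, 28.3, -4.9]
grip_width: 0.0224
grip_force: 14.1
```

The lever is at its stop: 171.6° measured against 171.9° expected, with 28 N of resistance. I ease off, open and retreat.

```bash
python3 jog.py '[[0,0.003,0,0],[0,0.002,0,0],[0,0,0,0],[0,0,0,0]]' 0.045 ; python3 jog.py '[[0,0,-0.03,0],[0,0,-0.04,0],[0,0,-0.04,0],[0.04,0,0,0],[0.04,0,0,0],[0.04,0,0,0],[0.04,0,0,0],[0,0,0,0],[0,0,0,0]]'
python3 - <<'E'
from h import *
np.set_printoptions(precision=4,suppress=True)
print(bot.read_state()['position'])
g=bot.grab_frame('side'); f=bot.grab_frame('top'); cv2.imwrite('pics/end.png',f['img'][:,:,::-1])
piv=np.array([.578,.1135])
for F,(u0,u1,v0,v1) in((f,(225,300,150,215)),(g,(240,320,130,200))):
    I=F['img'][v0:v1,u0:u1].astype(int); m=(I.max(2)<75).astype(np.uint8); n,l,st,c=cv2.connectedComponentsWithStats(m)
    for k in range(1,n):
        if st[k,4]>15:
            p=cast(F,c[k]+[u0,v0],.093)[0]; q=p[:2]-piv; print(st[k],p,np.hypot(*q),np.degrees(np.arctan2(q[1],q[0])))
# gap between dock and plinth: brightness profile along rows of the top view
for v in(162,166,170): print(v,f['img'][v,262:284].mean(1).astype(int))
E
```

```text
clock: 24.75
position: [0.4973, 0.127, 0.1046]
tcp_rot: [[-0.987, 0.162, -0.0], [0.162, 0.987, -0.0], [0.0, -0.0, -1.0]]
contact_force: [-0.6, -0.1, 0.9]
grip_width: 0.0444
grip_force: 0.0
clock: 25.65
position: [0.3395, 0.153, 0.215]
tcp_rot: [[-0.987, 0.161, 0.001], [0.161, 0.987, 0.0], [-0.001, 0.0, -1.0]]
contact_force: [-0.5, 0.7, 1.2]
grip_width: 0.045
grip_force: 0.0
[0.3395 0.153  0.215 ]
[29 38  8  8 40] [0.4974 0.1272 0.093 ] 0.08171012014598583 170.3811830387219
[ 8 48 12 17 82] [0.4514 0.1805 0.093 ] 0.14323745255085393 152.10120467640468
[ 27  20   9  19 129] [0.4952 0.1267 0.093 ] 0.0838954006467749 170.940555953461
[  0  52  45  18 515] [0.3886 0.0444 0.093 ] 0.20164325852071643 -159.94574179955058
[36 54  9  5 28] [0.4379 0.0299 0.093 ] 0.16317593812833328 -149.1664210364215
162 [211 212 212 210 208 209 211 212 211 209 213 221 217 214 214 215 215 215
 215 215 215 218]
166 [237 234 227 219 209 187 181 205 211 206 205 214 216 216 217 217 217 216
 217 219 218 212]
170 [237 232 220 197 169 167 194 210 213 212 210 212 215 215 213 213 216 215
 209 190 175 182]
```

```bash
python3 -c "
from station import bot
print(bot.job_done())"
```

```text
the job is handed in; nothing more can be done
None
```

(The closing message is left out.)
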